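# Lift the safety can out of its tilted rest and stand it on the drip mat

### The arm

A 6-joint arm with a two-finger parallel gripper is mounted at the origin on the work surface; the furniture and walls round the work are solid. World frame = base frame: x ahead of the robot, y to its left, z up, the work surface at z = 0. Lengths are in m, angles in rad, forces in N, time in s.
With the tool pointing down it reaches from about 0.3 to 0.75 m from the base axis. Payload 8.5 kg.
Tool frame: the origin (TCP) lies between the finger pads; the fingertips stand manip.finger_overhang ahead of it and the grasp point (between the pads) lies 5 mm behind it (manip.finger_overhang is the distance from the TCP to the fingertips, in m); z points along the fingers, y is the line along which they close (so a half turn about z gives the same grasp; the last joint's range is limited). The gripper opens to 88 mm and grips with 3 to 60 N. Pads are 18 mm wide; open, the fingers measure 123 mm over their backs; the gripper's body (75 mm by 187 mm) begins 45 mm behind the grasp point.
Start: joints at [-1.457, 0.381, 1.297, -0, 1.464, -0.215], TCP at [0.178, -0.521, 0.253] pointing down, gripper open.
Joint ranges: [-3.11, 3.11], [-0.89, 2.33], [0.22, 2.48], [-1.42, 4.56], [0.17, 2.85], [-2.88, 2.88]. Speed limits (rad/s): [2.39, 2.39, 3.14, 3.14, 3.14, 3.14].

### API

Orientations are given as a unit quaternion [w, x, y, z].
In Python, from cell import telemetry, eyes, ticket, manip gives the robot as it stands.
- The arm moves only by the tool send_rows, never from a script. Its argument "motion" is a list of rows, each a list of 6 numbers: the shift along the tool's x, y, z in mm, then the turn, a rotation vector about the tool's x, y, z in rad. A call has 1 to 12 rows; each row is the pose to reach, as a shift and turn from the pose commanded when the call began, along the tool's axes at that moment; what a row does not reach only later rows make up. A row lasts 1/10 s, in which the tool goes at most 50 mm and 8.59 degrees, less where a joint would pass 70% of its speed; a pose out of reach is approached as far as the arm can. A call with a gripper value outside its range is refused whole. "jaw" is the closure in counts, from 0 (fully open) to 255 (shut), set as the call begins (left out, the last holds). The fingers move at their own pace and stop on an object; the grip force is fixed at half the most. Time passes only in rows, so rows that repeat a pose let the fingers close. It gives the time, the measured TCP pose, the force, the opening and the grip force at its end, in the units of the state.
- telemetry.state(): the state, without advancing time (a new reading comes with each control period).
- eyes.snapshot(name): name is "side" or "top"; returns a dict with "frame" (384x512x3 uint8, red, green, blue), "depth" (384x512 float32, m along the optical axis (not along the pixel's ray), 0 where there is no reading), "fx", "fy", "cx", "cy" (pixels), "pose" (4x4, takes a point from camera to world coordinates). Camera axes: x right, y down, z forward; pixel columns grow to the right and rows downward; lengths in m; the calibration is good to about 2 mm. A picture is of the moment at which its call begins.
- ticket.sign_off(): hands the job in; it is judged then, once.
The state is a dict: "time": time; "joint_pos": joint angles; "qd": joint speeds; "joint_torque": joint torques, N m; "tcp_pos": TCP position; "tool_rot": TCP orientation; "wrist_force": force on the tool from outside, world axes, zero at the start; "moment": the same for the moment, N m; "width": finger opening in m; "grip_force": force on a finger pad.
Only numpy, scipy, OpenCV 4.12 (cv2) and the standard library are available. Lean on these libraries where they do the work, as an engineer would, in place of code of your own. Each camera call takes 0.05 s, during which the arm holds its last target. There are 200 camera calls.

### The job

The red safety can has finished draining in its tilted rest. First clear the drip mat: move the rusty pipe offcut that stands on it to a free spot on the plank at the back, standing upright. Then lift the can out of the rest by its black handle and set it down gently, upright and wholly on the round drip mat; do not drop it, and leave the wooden block, the rusty cup, the orange tin and the bolt standing where they are.

Things in the scene. Friction and masses are not known exactly. Their poses are not given: they have to be found in the camera images.
- can: red steel safety can, closed, 84 mm diameter, wall 104 mm high, shoulder to 120 mm, brass cap to 130 mm; 0.4 to 0.9 kg. Origin: centre of its bottom; z its axis, bottom to handle, y along the handle. It starts in the rest leaning 30 degrees toward the rest's -x, its axes those of the rest turned by that lean about y. It comes free when drawn 75 mm along its own z.
- can_handle: the can's black grip, fixed to the can: a bar 70 mm long (y), 12 mm thick (x), 22 mm high (z), on two 8 mm steel legs at y = +-40 mm. Origin: centre of the bar, 160 mm above the can's bottom on its axis; axes as the can's. Below the bar 29 mm are free down to the can's top, 19 mm to the brass cap.
- rest: fixed green and steel rest on a base 150 x 106 mm; its -x side faces roughly to the robot. The can stands on its sloping floor (centre x = 45, z = 42 mm), leaning 30 degrees toward -x on a back rest that reaches 66 mm up its wall, between side cheeks 40 mm high with 5 mm clearance. Origin: centre of the base's underside, on the bench.
- mat: fixed round black rubber drip mat, 140 mm in diameter, 5 mm thick, flat on the bench. Origin: centre of its underside.
- plank: fixed wooden plank lying at the back of the bench, 110 mm (x) by 400 mm (y) by 24 mm thick; the orange tin and the bolt stand on it, the longest free stretch beside or between them is at least 95 mm of its length. Origin: centre of its underside.
- pipe_offcut: rusty pipe offcut standing on end on the drip mat, 43 mm in diameter, 54 mm high, about 0.3 kg. Origin: centre of its underside, z its axis.
- packing_block: upright wooden block 62 (x) x 106 (y) x 155 mm high, standing loose between the rest and the mat. Origin: centre of its underside.
- stub_cup: rusty cup holding rods, 70 mm in diameter, 114 mm high with the rods, standing loose in front of the mat on the robot's side. Origin: centre of its underside.
- orange_tin: orange tin, 67 mm in diameter, 60 mm high, standing loose on the plank. Origin: centre of its underside.
- big_bolt: rusty bolt standing on its head on the plank, head 34 mm across, 87 mm high. Origin: centre of its underside.

How it is judged:
By the outcome, as a careful person would: the job done as asked, in the order asked, and still so for the second after the job is handed in, with the robot touching nothing.
It also fails if it takes over 58 s, if anything falls off the work surface, if the arm or the gripper's body presses on something with over 40 N, if the wrist force passes 120 N, or if a joint passes its speed limit or range.

## Working session

There is one attempt and no reset: what is moved stays moved. The work goes in short steps, Python scripts to look and compute and a tool call to move; the robot and the scene stay as the last step left them, time stands still between calls to the robot, and variables do not carry over. Pictures are saved under pics/ and viewed, at most 10 in all, crops included, and the job is handed in when it is done.

Besides the shell and the picture viewer there is one more tool, called after "Emit:" as name([rows], argument=value, ...), one row to a line, values as JSON. send_rows: Moves the arm, as the interface text tells. Its arguments: {"type":"object","properties":{"motion":{"type":"array","items":{"type":"array","items":{"type":"number"}}},"jaw":{"type":"number"}},"required":["motion"]}

```bash
mkdir -p pics; ls; python3 - <<'E'
from cell import telemetry, eyes, ticket, manip
import cv2,numpy as np
print(telemetry.state()); print(manip.finger_overhang)
for n in("side","top"):
    s=eyes.snapshot(n); cv2.imwrite(f"pics/{n}0.png",s["frame"][:,:,::-1]); np.savez(f"{n}0.npz",**s)
    print(n,s["fx"],s["cx"],s["cy"],np.round(s["pose"],3).tolist())
E
```

```text
pics
{'time': 0.0, 'joint_pos': array([-1.45728875e+00,  3.81196749e-01,  1.29827013e+00, -1.10328029e-05,
        1.46358153e+00, -2.15328304e-01]), 'qd': array([ 3.17552176e-04,  3.98339799e-04,  1.32197145e-04,  8.29990581e-04,
        8.54625544e-05, -1.55508995e-03]), 'joint_torque': array([ 2.65715978e-03, -4.37930596e+01, -2.24556273e+01,  7.15242187e-02,
        3.53211618e-02, -1.28256638e-04]), 'tcp_pos': array([ 0.17756794, -0.52027006,  0.25213419]), 'tool_rot': array([-7.27212492e-04,  9.86513434e-01,  1.63678693e-01,  3.15632608e-05]), 'wrist_force': array([ 0.46289379, -0.1437017 , -0.15959714]), 'moment': array([ 0.00920139,  0.00288189, -0.0201583 ]), 'grip_force': 0.0, 'width': 0.08840058529226236}
0.014
side 471.8596898655926 259.4003826449338 185.8057605062689 [[0.992, 0.104, -0.068, 0.589], [0.125, -0.828, 0.547, -0.639], [0.001, -0.551, -0.834, 1.092], [0.0, 0.0, 0.0, 1.0]]
top 382.60059546235044 255.49034153743023 189.84736858135292 [[0.026, -0.984, 0.175, 0.309], [-0.999, -0.022, 0.028, -0.013], [-0.024, -0.175, -0.984, 1.223], [0.0, 0.0, 0.0, 1.0]]
```

View pics/top0.png

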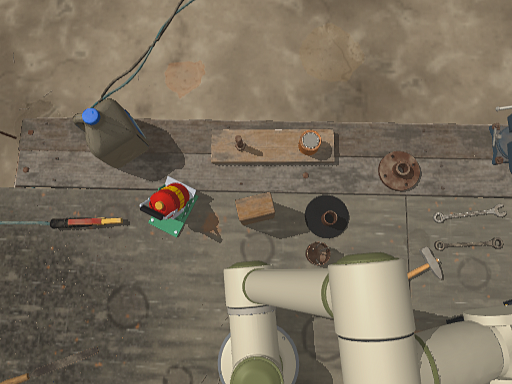

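View pics/side0.png

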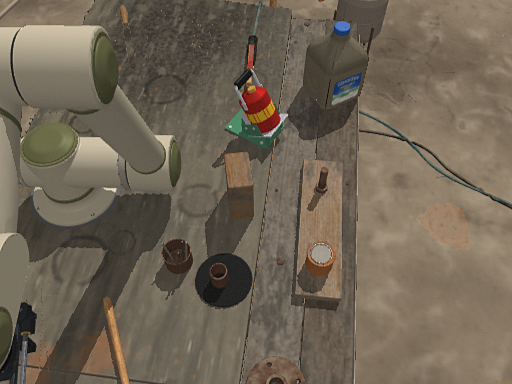

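The top view shows the mat at about (327,216) with the pipe at (331,217), the block at (254,207), the cup at (317,253), the can at (170,200), the bolt at (239,142), the tin at (311,142) and the plank across cols 211-338. The side view agrees: can at (258,105), handle at (243,78), pipe at (218,272).

```bash
cat > h.py <<'E'
import numpy as np,cv2
from scipy.spatial.transform import Rotation as R
def load(f): return dict(np.load(f))
def cloud(s):
    v,u=np.mgrid[:384,:512]; d=s["depth"]
    p=np.stack([(u-s["cx"])/s["fx"]*d,(v-s["cy"])/s["fy"]*d,d],-1)
    p=p@s["pose"][:3,:3].T+s["pose"][:3,3]; p[d==0]=np.nan
    return p
def ray(s,u,v,z):
    r=s["pose"][:3,:3]@np.array([(u-s["cx"])/s["fx"],(v-s["cy"])/s["fy"],1]); o=s["pose"][:3,3]
    return o+r*(z-o[2])/r[2]
E
python3 - <<'E'
from h import *
for n in("top","side"):
    s=load(n+"0.npz");P=cloud(s);f=s["frame"];hsv=cv2.cvtColor(f,cv2.COLOR_RGB2HSV)
    print(n)
    boxes=dict(top=dict(mat=(300,190,355,245),pipe=(318,204,346,230),block=(230,188,278,225),cup=(303,238,332,268),bolt=(228,128,252,156),tin=(295,126,326,158),plank=(205,122,345,170),can=(138,175,200,240)),
     side=dict(mat=(190,248,256,310),pipe=(205,258,232,292),block=(220,148,258,222),cup=(160,235,196,275),bolt=(312,162,332,205),tin=(302,238,338,280),plank=(290,155,348,308),can=(222,65,292,148)))[n]
    rng=dict(pipe=(.045,.075),block=(.14,.17),cup=(.06,.13),bolt=(.05,.13),tin=(.075,.1),plank=(.015,.032))
    for k,(a,b,c,d) in boxes.items():
        Q=P[b:d,a:c];H=hsv[b:d,a:c]
        if k=="mat": m=(H[...,2]<50)&(Q[...,2]<.02)
        elif k=="can": m=((H[...,0]<8)|(H[...,0]>172))&(H[...,1]>170)&(H[...,2]>90)
        else: m=(Q[...,2]>rng[k][0])&(Q[...,2]<rng[k][1])
        q=Q[m]; q=q[~np.isnan(q[:,0])]
        if len(q)<5: print(k,len(q));continue
        lo,hi=np.percentile(q,[2,98],axis=0); 
        (cx,cy),sz,an=cv2.minAreaRect(q[:,:2].astype(np.float32)*1000)
        print(k,len(q),"lo",lo.round(3),"hi",hi.round(3),"mid",((lo+hi)/2).round(3),"rect",round(cx),round(cy),np.round(sz),round(an,1))
    a,b,c,d=boxes["can"]
    Q=P[b:d,a:c];H=hsv[b:d,a:c]
    g=(H[...,0]>60)&(H[...,0]<90)&(H[...,1]>100)
    q=Q[g];q=q[q[:,2]<.03] 
    print("green",len(q),cv2.minAreaRect(q[:,:2].astype(np.float32)*1000),np.median(q[:,2]))
    k=(H[...,2]<55)&(Q[...,2]>.13); q=Q[k]; print("handle",len(q)); 
    if len(q)>4:
        m=q.mean(0);w,vv=np.linalg.eigh(np.cov(q.T));print(m,np.sqrt(w),vv[:,2],np.percentile(q,[3,97],axis=0))
    cv2.imwrite(f"pics/{n}_can.png",cv2.resize(f[b:d,a:c,::-1],None,fx=5,fy=5,interpolation=cv2.INTER_CUBIC))
E
python3 -c "
import cv2,numpy as np
a=cv2.imread('pics/top_can.png');b=cv2.imread('pics/side_can.png');h=max(a.shape[0],b.shape[0])
p=lambda i:cv2.copyMakeBorder(i,0,h-i.shape[0],0,0,0)
cv2.imwrite('pics/can.png',np.hstack([p(a),p(b)]))"
```

```text
top
mat 1317 lo [ 0.383 -0.269 -0.   ] hi [ 0.507 -0.145  0.01 ] mid [ 0.445 -0.207  0.005] rect 446 -207 [136. 138.] 39.5
pipe 66 lo [ 0.418 -0.228  0.046] hi [ 0.459 -0.188  0.062] mid [ 0.438 -0.208  0.054] rect 438 -208 [40. 41.] 43.6
block 819 lo [ 0.418 -0.031  0.149] hi [0.488 0.068 0.158] mid [0.453 0.019 0.153] rect 454 18 [ 62. 105.] 14.8
cup 50 lo [ 0.298 -0.208  0.06 ] hi [ 0.364 -0.139  0.113] mid [ 0.331 -0.174  0.086] rect 331 -173 [66. 68.] 40.9
bolt 65 lo [0.657 0.066 0.056] hi [0.675 0.085 0.115] mid [0.666 0.075 0.086] rect 665 75 [19. 18.] 47.9
tin 356 lo [ 0.643 -0.176  0.077] hi [ 0.704 -0.115  0.086] mid [ 0.674 -0.145  0.081] rect 672 -145 [66. 62.] 0.0
plank 3506 lo [ 0.618 -0.223  0.018] hi [0.726 0.163 0.029] mid [ 0.672 -0.03   0.024] rect 672 -29 [112. 400.] 1.1
can 605 lo [0.429 0.23  0.063] hi [0.523 0.318 0.156] mid [0.476 0.274 0.11 ] rect 480 274 [ 80. 103.] 63.8
green 446 ((455.93450927734375, 285.8199462890625), (104.07947540283203, 145.49807739257812), 65.28196716308594) 0.005276956488983631
handle 143
[0.42472138 0.29904147 0.18754201] [0.0028929
[... 686 characters left out ...]
ct 667 73 [20. 20.] 58.3
tin 606 lo [ 0.643 -0.178  0.077] hi [ 0.704 -0.117  0.087] mid [ 0.673 -0.148  0.082] rect 673 -147 [66. 65.] 22.4
plank 4890 lo [ 0.619 -0.227  0.02 ] hi [0.726 0.161 0.028] mid [ 0.673 -0.033  0.024] rect 672 -30 [111. 402.] 1.1
can 782 lo [0.432 0.228 0.06 ] hi [0.528 0.299 0.157] mid [0.48  0.263 0.108] rect 430 358 [102. 303.] 26.9
green 467 ((474.69622802734375, 371.2875061035156), (318.458251953125, 168.35890197753906), 79.72665405273438) 0.006867899936278121
handle 136
[0.42828572 0.29513064 0.1848489 ] [0.00274274 0.00632216 0.01929162] [-4.42308261e-01 -8.96862872e-01  6.25848670e-04] [[0.40987212 0.26882899 0.17548166]
 [0.4440558  0.32336496 0.19346948]]
```

View pics/can.png

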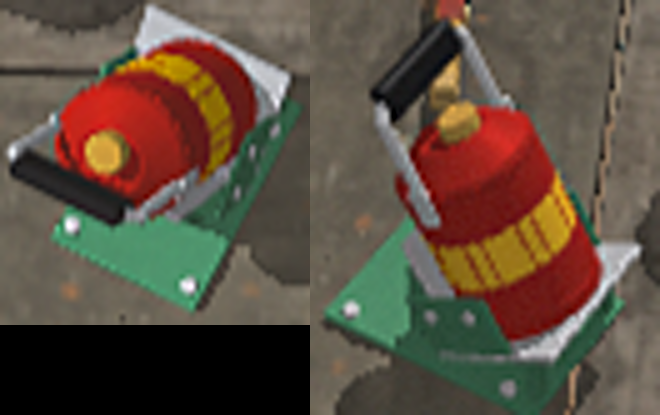

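```bash
cat >> h.py <<'E'
def Rtool(zaxis,yaw):
    """tool z along zaxis, tool x as near as possible to heading yaw (deg)"""
    z=np.array(zaxis,float);z/=np.linalg.norm(z);x=np.array([np.cos(np.radians(yaw)),np.sin(np.radians(yaw)),0]);x-=z*(x@z);x/=np.linalg.norm(x)
    return R.from_matrix(np.c_[x,np.cross(z,x),z])
def go(p,Rt,st=None):
    from cell import telemetry
    if st is None:
        s=telemetry.state();st=(s["tcp_pos"],R.from_quat(np.roll(s["tool_rot"],-1)))
    print((st[1].inv().apply(np.array(p)-st[0])*1000).round(1).tolist(),(st[1].inv()*Rt).as_rotvec().round(3).tolist())
    return (np.array(p),Rt)
E
python3 - <<'E'
from h import *
D=[0,0,-1]
a=go([.438,-.210,.16],Rtool(D,-18.6))
b=go([.438,-.210,.041],Rtool(D,-18.6),a)
b=go([.438,-.210,.16],Rtool(D,-18.6),b)
c=go([.672,-.028,.16],Rtool(D,60),b)
E
```

```text
[346.7, -209.5, 92.6] [-0.001, 0.0, 0.653]
[0.0, 0.0, 119.0] [0.0, 0.0, 0.0]
[0.0, 0.0, -119.0] [0.0, 0.0, 0.0]
[163.7, -247.1, 0.0] [0.0, 0.0, -1.372]
```

Emit:
send_rows([
  [347, -209.5, 50, 0, 0, 0.653],
  [347, -209.5, 92, 0, 0, 0.653],
  [347, -209.5, 92, 0, 0, 0.653],
  [347, -209.5, 92, 0, 0, 0.653],
  [347, -209.5, 92, 0, 0, 0.653],
  [347, -209.5, 92, 0, 0, 0.653],
  [347, -209.5, 92, 0, 0, 0.653],
  [347, -209.5, 92, 0, 0, 0.653],
  [347, -209.5, 92, 0, 0, 0.653],
  [347, -209.5, 92, 0, 0, 0.653],
  [347, -209.5, 92, 0, 0, 0.653],
  [347, -209.5, 92, 0, 0, 0.653],
], jaw=0)

```text
time: 1.3
tcp_pos: [0.4379, -0.2111, 0.161]
tool_rot: [0.0, 0.987, -0.162, 0.0]
wrist_force: [-0.4, -0.5, -0.1]
width: 0.0883
grip_force: 0.0
```

Emit:
send_rows([
  [0, 0, 25, 0, 0, 0],
  [0, 0, 50, 0, 0, 0],
  [0, 0, 75, 0, 0, 0],
  [0, 0, 95, 0, 0, 0],
  [0, 0, 110, 0, 0, 0],
  [0, 0, 120, 0, 0, 0],
  [0, 0, 120, 0, 0, 0],
  [0, 0, 120, 0, 0, 0],
])

```text
time: 2.1
tcp_pos: [0.4384, -0.2108, 0.0413]
tool_rot: [0.0, 0.987, -0.162, 0.0]
wrist_force: [-0.3, 0.1, 0.2]
width: 0.0883
grip_force: 0.0
```

Emit:
send_rows([
  [0, 0, 0, 0, 0, 0],
  [0, 0, 0, 0, 0, 0],
  [0, 0, 0, 0, 0, 0],
  [0, 0, 0, 0, 0, 0],
  [0, 0, 0, 0, 0, 0],
  [0, 0, 0, 0, 0, 0],
  [0, 0, 0, 0, 0, 0],
  [0, 0, 0, 0, 0, 0],
  [0, 0, 0, 0, 0, 0],
  [0, 0, 0, 0, 0, 0],
], jaw=255)

```text
time: 3.1
tcp_pos: [0.4384, -0.2102, 0.0408]
tool_rot: [0.0, 0.987, -0.161, 0.0]
wrist_force: [-0.2, 0.5, 1.6]
width: 0.0418
grip_force: 30.0
```

Emit:
send_rows([
  [0, 0, -15, 0, 0, 0],
  [0, 0, -40, 0, 0, 0],
  [0, 0, -75, 0, 0, 0],
  [0, 0, -105, 0, 0, 0],
  [0, 0, -120, 0, 0, 0],
  [0, 0, -120, 0, 0, 0],
])

```text
time: 3.7
tcp_pos: [0.4388, -0.2105, 0.1622]
tool_rot: [0.001, 0.987, -0.161, 0.001]
wrist_force: [0.2, -0.4, -3.1]
width: 0.042
grip_force: 30.0
```

Emit:
send_rows([
  [8, -12, 0, 0, 0, -0.069],
  [27, -41, 0, 0, 0, -0.21],
  [45, -68, 0, 0, 0, -0.35],
  [64, -96, 0, 0, 0, -0.49],
  [82, -124, 0, 0, 0, -0.63],
  [100, -151, 0, 0, 0, -0.77],
  [118, -178, 0, 0, 0, -0.91],
  [136, -205, 0, 0, 0, -1.05],
  [150, -227, 0, 0, 0, -1.19],
  [164, -247, 0, 0, 0, -1.32],
  [164, -247, 0, 0, 0, -1.372],
  [164, -247, 0, 0, 0, -1.372],
])

```text
time: 4.9
tcp_pos: [0.6722, -0.0277, 0.1581]
tool_rot: [-0.001, 0.866, 0.501, -0.001]
wrist_force: [-0.3, -0.0, -3.2]
width: 0.042
grip_force: 30.0
```

```bash
python3 - <<'E'
from h import *
go([.672,-.028,.068],Rtool([0,0,-1],60))
from cell import eyes,telemetry
print(telemetry.state()["joint_pos"].round(2), telemetry.state()["width"])
s=eyes.snapshot("side"); np.savez("side1.npz",**s)
P=cloud(s); f=s["frame"][130:330,190:390,::-1]; cv2.imwrite("pics/side1.png",cv2.resize(f,None,fx=2.5,fy=2.5))
E
```

```text
[-0.2, 0.3, 90.1] [-0.004, 0.001, 0.002]
[-0.22  0.67  1.06 -0.    1.42  0.31] 0.04199583510135883
```

View pics/side1.png

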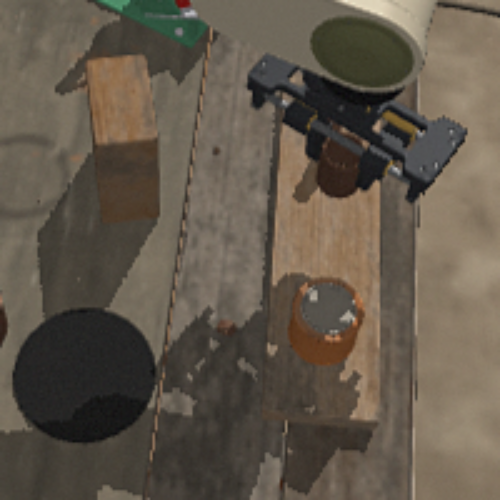

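The pipe is held upright at about (342,165) of the crop, above the plank's free stretch, and the mat is clear. Lowering it now.

Emit:
send_rows([
  [0, 0, 20, 0, 0, 0],
  [0, 0, 45, 0, 0, 0],
  [0, 0, 70, 0, 0, 0],
  [0, 0, 84, 0, 0, 0],
  [0, 0, 90, 0, 0, 0],
  [0, 0, 93, 0, 0, 0],
  [0, 0, 95, 0, 0, 0],
  [0, 0, 96, 0, 0, 0],
  [0, 0, 97, 0, 0, 0],
  [0, 0, 97, 0, 0, 0],
])

```text
time: 5.95
tcp_pos: [0.6726, -0.0283, 0.0641]
tool_rot: [0.0, 0.866, 0.5, 0.0]
wrist_force: [0.6, -0.1, -2.7]
width: 0.0418
grip_force: 30.0
```

Emit:
send_rows([
  [0, 0, 1, 0, 0, 0],
  [0, 0, 2, 0, 0, 0],
  [0, 0, 3, 0, 0, 0],
  [0, 0, 3.5, 0, 0, 0],
  [0, 0, 3.5, 0, 0, 0],
  [0, 0, 3.5, 0, 0, 0],
])

```text
time: 6.55
tcp_pos: [0.6725, -0.0283, 0.0603]
tool_rot: [0.0, 0.866, 0.5, -0.0]
wrist_force: [0.7, 0.5, -3.2]
width: 0.0415
grip_force: 30.0
```

Emit:
send_rows([
  [0, 0, 0.5, 0, 0, 0],
  [0, 0, 1, 0, 0, 0],
  [0, 0, 1, 0, 0, 0],
])

```text
time: 6.85
tcp_pos: [0.6726, -0.0283, 0.0598]
tool_rot: [0.0, 0.866, 0.5, 0.0]
wrist_force: [-1.7, 0.8, 2.2]
width: 0.0418
grip_force: 30.0
```

Contact: the force went from -3 to +2 N. Opening the gripper and retreating upward.

Emit:
send_rows([
  [0, 0, 0, 0, 0, 0],
  [0, 0, 0, 0, 0, 0],
  [0, 0, 0, 0, 0, 0],
  [0, 0, 0, 0, 0, 0],
  [0, 0, 0, 0, 0, 0],
  [0, 0, 0, 0, 0, 0],
  [0, 0, 0, 0, 0, 0],
], jaw=0)

```text
time: 7.55
tcp_pos: [0.6725, -0.0283, 0.0592]
tool_rot: [-0.0, 0.866, 0.5, 0.0]
wrist_force: [0.3, 0.2, 0.1]
width: 0.0879
grip_force: 0.0
```

Emit:
send_rows([
  [0, 0, -10, 0, 0, 0],
  [0, 0, -30, 0, 0, 0],
  [0, 0, -60, 0, 0, 0],
  [0, 0, -100, 0, 0, 0],
  [0, 0, -150, 0, 0, 0],
  [0, 0, -200, 0, 0, 0],
  [0, 0, -250, 0, 0, 0],
  [0, 0, -250, 0, 0, 0],
])

```text
time: 8.35
tcp_pos: [0.6734, -0.0284, 0.3183]
tool_rot: [0.005, 0.866, 0.5, 0.006]
wrist_force: [0.8, 0.1, -0.2]
width: 0.088
grip_force: 0.0
```

```bash
python3 - <<'E'
from h import *
from cell import eyes,telemetry
s=eyes.snapshot("side"); np.savez("side2.npz",**s)
P=cloud(s); m=np.zeros((384,512),bool); m[155:310,295:348]=1
m&=(P[...,2]>.06)&(P[...,2]<.086)&(P[...,1]>-.1)&(P[...,1]<.04)
q=P[m]; print("pipe",len(q),np.percentile(q,[2,98],axis=0).round(3))
yaw=-25;x=np.array([np.cos(np.radians(yaw)),np.sin(np.radians(yaw)),0]);z=np.array([0,0,.866])-.5*x
H=np.array([.426,.298,.181])
Rt=Rtool(-z,65); print(Rt.as_matrix().round(2).tolist())
a=go(H+.12*z,Rt)
# along the tool axis from there: TCP 5 mm beyond grasp point
s=telemetry.state();print(s["tcp_pos"],s["joint_pos"].round(2),s["wrist_force"].round(1))
E
```

```text
pipe 173 [[ 0.653 -0.05   0.061]
 [ 0.693 -0.01   0.08 ]]
[[0.42, 0.78, 0.45], [0.91, -0.37, -0.21], [-0.0, 0.5, -0.87]]
[154.2, -436.8, 25.9] [-0.515, 0.021, -0.085]
[ 0.67285558 -0.02828472  0.31386871] [-0.22  0.59  0.78  0.    1.77  0.31] [ 0.7  0.4 -0.5]
```

Emit:
send_rows([
  [15, -43, 0, -0.05, 0, -0.01],
  [30, -86, 0, -0.15, 0.01, -0.02],
  [46, -130, 0, -0.25, 0.01, -0.04],
  [62, -174, 0, -0.35, 0.01, -0.06],
  [77, -218, 0, -0.45, 0.02, -0.07],
  [93, -262, 5, -0.515, 0.021, -0.085],
  [108, -306, 10, -0.515, 0.021, -0.085],
  [124, -350, 15, -0.515, 0.021, -0.085],
  [139, -394, 20, -0.515, 0.021, -0.085],
  [154, -437, 26, -0.515, 0.021, -0.085],
  [154, -437, 26, -0.515, 0.021, -0.085],
  [154, -437, 26, -0.515, 0.021, -0.085],
])

```text
time: 9.6
tcp_pos: [0.3701, 0.3237, 0.2825]
tool_rot: [0.215, 0.815, 0.521, 0.136]
wrist_force: [-0.1, 0.3, 0.2]
width: 0.0884
grip_force: 0.0
```

```bash
python3 - <<'E'
from h import *
from cell import eyes,telemetry
s=telemetry.state();print(s["tcp_pos"].round(4),s["joint_pos"].round(2))
yaw=-25;x=np.array([np.cos(np.radians(yaw)),np.sin(np.radians(yaw)),0]);z=np.array([0,0,.866])-.5*x
H=np.array([.426,.298,.181]);Rt=Rtool(-z,65);X=.866*x+np.array([0,0,.5]);Y=np.cross(z,X)
# handle in can axes relative to estimated H, from the first pictures and one new one
for n in("top0","side0","new"):
    c=load(n+".npz") if n!="new" else eyes.snapshot("side")
    P=cloud(c);q=P-H;L=np.stack([q@X,q@Y,q@z],-1)
    m=(c["frame"].max(-1)<60)&(np.abs(L)<[.025,.05,.02]).all(-1)
    l=L[m];print(n,len(l),(np.percentile(l,[3,50,97],axis=0)*1000).round(1).tolist())
    if n=="new": cv2.imwrite("pics/side3.png",cv2.resize(c["frame"][20:170,190:340,::-1],None,fx=4,fy=4))
go(H-.003*z,Rt)
E
```

```text
[0.3701 0.3237 0.2825] [ 0.69  0.22  1.54 -0.5   1.2   1.27]
top0 149 [[-4.9, -30.3, -5.8], [3.2, -0.2, 8.4], [6.3, 31.5, 11.9]]
side0 146 [[-1.8, -31.6, -8.9], [5.2, -2.0, 2.5], [8.9, 31.8, 11.9]]
new 147 [[-1.7, -31.8, -8.6], [5.4, -2.8, 2.2], [8.5, 30.7, 12.2]]
[0.9, 2.6, 121.4] [-0.009, 0.002, 0.002]
```

View pics/side3.png

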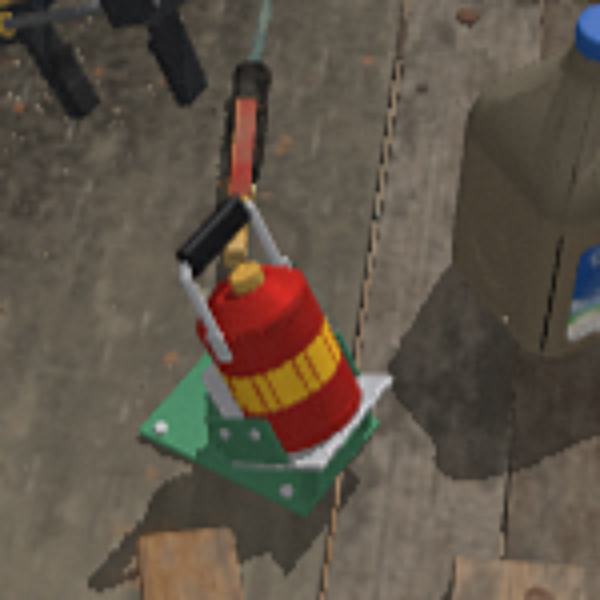

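The handle bar is at about (213,237) in the crop, free between the legs, and matches the estimate within 1-2 mm. Approaching along the can's axis.

Emit:
send_rows([
  [1, 3.5, 20, -0.009, 0.002, 0.002],
  [1, 3.5, 45, -0.009, 0.002, 0.002],
  [1, 3.5, 70, -0.009, 0.002, 0.002],
  [1, 3.5, 90, -0.009, 0.002, 0.002],
  [1, 3.5, 105, -0.009, 0.002, 0.002],
  [1, 3.5, 115, -0.009, 0.002, 0.002],
  [1, 3.5, 121, -0.009, 0.002, 0.002],
  [1, 3.5, 121, -0.009, 0.002, 0.002],
  [1, 3.5, 121, -0.009, 0.002, 0.002],
])

```text
time: 10.55
tcp_pos: [0.4282, 0.2976, 0.1802]
tool_rot: [0.218, 0.815, 0.518, 0.14]
wrist_force: [-0.1, -0.6, -0.3]
width: 0.088
grip_force: 0.0
```

```bash
python3 - <<'E'
from h import *
yaw=-25;x=np.array([np.cos(np.radians(yaw)),np.sin(np.radians(yaw)),0]);z=np.array([0,0,.866])-.5*x
X=.866*x+np.array([0,0,.5])
H=np.array([.426,.298,.181]);go(H+.001*X-.003*z,Rtool(-z,65))
from cell import telemetry;print(telemetry.state()["wrist_force"])
E
```

```text
[-0.6, -0.4, 1.2] [0.001, -0.001, -0.002]
[-0.12586577 -0.64877707 -0.28587798]
```

Emit:
send_rows([
  [0, 0, 1, 0, 0, 0],
  [0, 0, 1, 0, 0, 0],
  [0, 0, 1, 0, 0, 0],
  [0, 0, 1, 0, 0, 0],
  [0, 0, 1, 0, 0, 0],
  [0, 0, 1, 0, 0, 0],
  [0, 0, 1, 0, 0, 0],
  [0, 0, 1, 0, 0, 0],
  [0, 0, 1, 0, 0, 0],
  [0, 0, 1, 0, 0, 0],
  [0, 0, 1, 0, 0, 0],
  [0, 0, 1, 0, 0, 0],
], jaw=255)

```text
time: 11.75
tcp_pos: [0.4281, 0.2975, 0.1786]
tool_rot: [0.218, 0.815, 0.519, 0.139]
wrist_force: [-3.2, 1.5, -0.6]
width: 0.0118
grip_force: 30.0
```

Gripped, width 11.8 mm. Drawing it out slowly along the can's axis.

Emit:
send_rows([
  [0, 0, -1, 0, 0, 0],
  [0, 0, -3, 0, 0, 0],
  [0, 0, -6, 0, 0, 0],
  [0, 0, -10, 0, 0, 0],
  [0, 0, -15, 0, 0, 0],
  [0, 0, -20, 0, 0, 0],
  [0, 0, -25, 0, 0, 0],
  [0, 0, -28, 0, 0, 0],
  [0, 0, -30, 0, 0, 0],
  [0, 0, -30, 0, 0, 0],
])

```text
time: 12.75
tcp_pos: [0.4148, 0.3039, 0.2051]
tool_rot: [0.218, 0.815, 0.518, 0.14]
wrist_force: [1.0, 0.1, -6.2]
width: 0.0117
grip_force: 30.1
```

Emit:
send_rows([
  [0, 0, -4, 0, 0, 0],
  [0, 0, -10, 0, 0, 0],
  [0, 0, -18, 0, 0, 0],
  [0, 0, -27, 0, 0, 0],
  [0, 0, -37, 0, 0, 0],
  [0, 0, -47, 0, 0, 0],
  [0, 0, -57, 0, 0, 0],
  [0, 0, -67, 0, 0, 0],
  [0, 0, -76, 0, 0, 0],
  [0, 0, -83, 0, 0, 0],
  [0, 0, -87, 0, 0, 0],
  [0, 0, -87, 0, 0, 0],
])

```text
time: 13.95
tcp_pos: [0.3752, 0.3223, 0.2805]
tool_rot: [0.218, 0.815, 0.518, 0.14]
wrist_force: [-0.4, 0.4, -5.9]
width: 0.0117
grip_force: 30.2
```

```bash
python3 - <<'E'
from h import *
from cell import telemetry,eyes
s=telemetry.state();p=s["tcp_pos"];Rm=R.from_quat(np.roll(s["tool_rot"],-1)).as_matrix();print(p,s["joint_pos"].round(2),s["wrist_force"])
c=eyes.snapshot("side");P=cloud(c);hsv=cv2.cvtColor(c["frame"],cv2.COLOR_RGB2HSV)
q=(P-p)@Rm
m=((hsv[...,0]<8)|(hsv[...,0]>172))&(hsv[...,1]>170)&(hsv[...,2]>60)&(np.linalg.norm(q,axis=-1)<.2)
print(m.sum(),np.percentile(q[m],[3,50,97],axis=0).round(3))
cv2.imwrite("pics/side4.png",cv2.resize(c["frame"][0:200,150:350,::-1],None,fx=2.5,fy=2.5))
u=[.38,.30,.37]
a=go(u,Rtool([0,0,-1],65))
b=go([.42,0,.37],Rtool([0,0,-1],65),a)
c=go([.446,-.207,.37],Rtool([0,0,-1],65),b)
E
```

```text
[0.37520057 0.32230269 0.28049788] [ 0.69  0.22  1.54 -0.51  1.18  1.28] [-0.44723559  0.35904016 -5.92135393]
960 [[-0.04  -0.013  0.037]
 [-0.019  0.028  0.076]
 [ 0.022  0.041  0.152]]
[-17.9, 56.8, -71.0] [0.524, -0.001, -0.001]
[-255.0, 163.0, 0.0] [0.0, 0.0, 0.0]
[-176.6, 111.0, 0.0] [0.0, 0.0, 0.0]
```

View pics/side4.png

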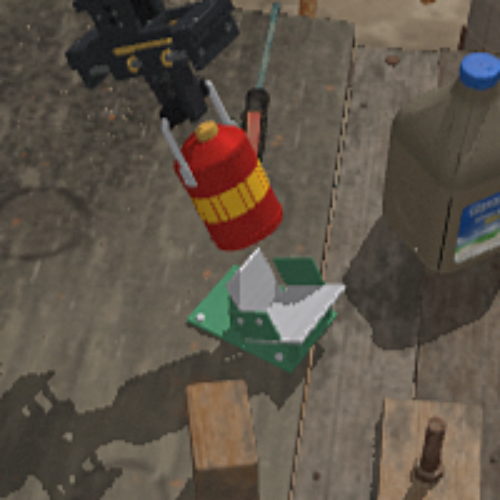

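The can (crop ~(230,190)) hangs free, clear of the rest and firm in line with the tool. Raising it, then turning it upright.

Emit:
send_rows([
  [-1, 5, -6, 0, 0, 0],
  [-4, 13, -16, 0, 0, 0],
  [-7, 24, -30, 0.03, 0, 0],
  [-10, 35, -44, 0.09, 0, 0],
  [-14, 46, -58, 0.16, 0, 0],
  [-17, 53, -67, 0.24, 0, 0],
  [-18, 57, -71, 0.32, 0, 0],
  [-18, 57, -71, 0.4, 0, 0],
  [-18, 57, -71, 0.46, 0, 0],
  [-18, 57, -71, 0.5, 0, 0],
  [-18, 57, -71, 0.524, 0, 0],
  [-18, 57, -71, 0.524, 0, 0],
])

```text
time: 15.2
tcp_pos: [0.3807, 0.2994, 0.3705]
tool_rot: [0.0, 0.844, 0.537, 0.001]
wrist_force: [0.2, -0.9, -6.1]
width: 0.0117
grip_force: 30.0
```

Emit:
send_rows([
  [-6, 4, 0, 0, 0, 0],
  [-18, 11, 0, 0, 0, 0],
  [-38, 24, 0, 0, 0, 0],
  [-64, 41, 0, 0, 0, 0],
  [-92, 59, 0, 0, 0, 0],
  [-120, 77, 0, 0, 0, 0],
  [-150, 96, 0, 0, 0, 0],
  [-178, 114, 0, 0, 0, 0],
  [-206, 132, 0, 0, 0, 0],
  [-230, 147, 0, 0, 0, 0],
  [-248, 159, 0, 0, 0, 0],
  [-255, 163, 0, 0, 0, 0],
])

```text
time: 16.4
tcp_pos: [0.4195, -0.0023, 0.3699]
tool_rot: [0.0, 0.844, 0.536, 0.0]
wrist_force: [0.3, 0.6, -6.5]
width: 0.0115
grip_force: 30.0
```

Emit:
send_rows([
  [-4, 3, 0, 0, 0, 0],
  [-13, 8, 0, 0, 0, 0],
  [-28, 18, 0, 0, 0, 0],
  [-48, 30, 0, 0, 0, 0],
  [-70, 44, 0, 0, 0, 0],
  [-92, 58, 0, 0, 0, 0],
  [-115, 72, 0, 0, 0, 0],
  [-136, 86, 0, 0, 0, 0],
  [-154, 97, 0, 0, 0, 0],
  [-167, 105, 0, 0, 0, 0],
  [-175, 110, 0, 0, 0, 0],
  [-177, 111, 0, 0, 0, 0],
])

```text
time: 17.6
tcp_pos: [0.4456, -0.208, 0.3694]
tool_rot: [-0.0, 0.844, 0.537, 0.001]
wrist_force: [-0.0, 0.4, -6.4]
width: 0.0115
grip_force: 30.0
```

```bash
python3 - <<'E'
from h import *
from cell import telemetry,eyes
s=telemetry.state();p=s["tcp_pos"];print(p,s["joint_pos"].round(2),s["wrist_force"])
c=eyes.snapshot("side");P=cloud(c);hsv=cv2.cvtColor(c["frame"],cv2.COLOR_RGB2HSV)
m=((hsv[...,0]<8)|(hsv[...,0]>172))&(hsv[...,1]>170)&(hsv[...,2]>60)&(np.linalg.norm(P-p,axis=-1)<.22)
q=P[m];print(m.sum(),np.percentile(q,[2,50,98],axis=0).round(3))
# wall axis: fit circle centre (known r=42) at several heights
from scipy.optimize import least_squares
for a in np.arange(.19,.31,.02):
    w=(m|((np.linalg.norm(P-p,axis=-1)<.22)&(hsv[...,1]>120)))&(P[...,2]>a)&(P[...,2]<a+.02)
    k=P[w]
    if len(k)>20:
        r=least_squares(lambda t:np.hypot(k[:,0]-t[0],k[:,1]-t[1])-.042,p[:2],loss="soft_l1",f_scale=.002);print(round(a+.01,3),len(k),r.x.round(4))
cv2.imwrite("pics/side5.png",cv2.resize(c["frame"][120:340,130:350,::-1],None,fx=2.5,fy=2.5))
go([.446,-.207,.2],Rtool([0,0,-1],65))
E
```

```text
[ 0.44561994 -0.20795261  0.36938583] [-0.68  0.22  1.2   0.    1.72 -0.24] [-0.02118829  0.38048185 -6.36667955]
1273 [[ 0.41  -0.248  0.221]
 [ 0.457 -0.233  0.318]
 [ 0.487 -0.196  0.334]]
0.22 120 [ 0.4458 -0.2058]
0.24 173 [ 0.4459 -0.2057]
0.26 182 [ 0.446  -0.2058]
0.28 202 [ 0.4461 -0.2057]
0.3 162 [ 0.4462 -0.2057]
[0.4, 0.2, 169.4] [-0.0, -0.002, -0.001]
```

View pics/side5.png

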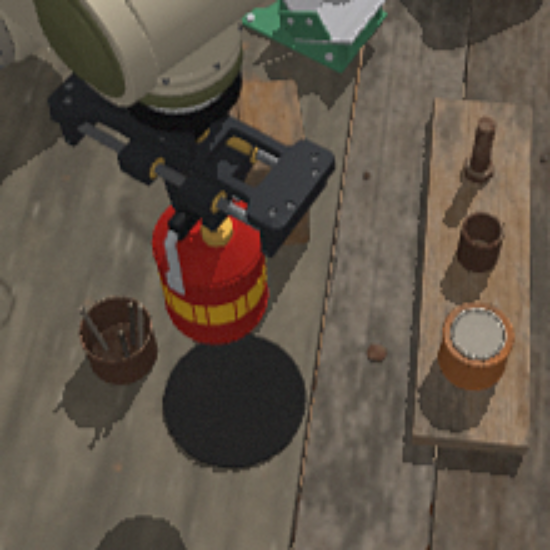

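The can hangs upright (tilt under 1 mm over its wall) over the mat's centre, the pipe stands on the plank between bolt and tin, and the block and cup are undisturbed. Lowering it.

Emit:
send_rows([
  [0, 0, 8, 0, 0, 0],
  [0, 0, 25, 0, 0, 0],
  [0, 0, 45, 0, 0, 0],
  [0, 0, 68, 0, 0, 0],
  [0, 0, 92, 0, 0, 0],
  [0, 0, 116, 0, 0, 0],
  [0, 0, 138, 0, 0, 0],
  [0, 0, 156, 0, 0, 0],
  [0, 0, 170, 0, 0, 0],
  [0, 0, 180, 0, 0, 0],
  [0, 0, 185, 0, 0, 0],
  [0, 0, 187, 0, 0, 0],
])

```text
time: 18.85
tcp_pos: [0.4457, -0.207, 0.1824]
tool_rot: [-0.0, 0.844, 0.537, 0.001]
wrist_force: [1.1, 0.8, -6.6]
width: 0.0119
grip_force: 30.0
```

Emit:
send_rows([
  [0, 0, 2, 0, 0, 0],
  [0, 0, 4, 0, 0, 0],
  [0, 0, 6, 0, 0, 0],
  [0, 0, 8, 0, 0, 0],
  [0, 0, 10, 0, 0, 0],
  [0, 0, 12, 0, 0, 0],
  [0, 0, 13, 0, 0, 0],
  [0, 0, 14, 0, 0, 0],
  [0, 0, 14, 0, 0, 0],
])

```text
time: 19.75
tcp_pos: [0.4456, -0.2073, 0.1684]
tool_rot: [-0.0, 0.844, 0.537, 0.001]
wrist_force: [1.4, -0.0, -5.8]
width: 0.012
grip_force: 30.0
```

Emit:
send_rows([
  [0, 0, 1, 0, 0, 0],
  [0, 0, 2, 0, 0, 0],
  [0, 0, 3, 0, 0, 0],
  [0, 0, 4, 0, 0, 0],
  [0, 0, 4, 0, 0, 0],
  [0, 0, 4, 0, 0, 0],
])

```text
time: 20.35
tcp_pos: [0.4457, -0.2073, 0.1646]
tool_rot: [-0.0, 0.844, 0.537, 0.001]
wrist_force: [0.2, -0.3, -6.4]
width: 0.0119
grip_force: 30.0
```

Emit:
send_rows([
  [0, 0, 0.5, 0, 0, 0],
  [0, 0, 1, 0, 0, 0],
  [0, 0, 1.5, 0, 0, 0],
  [0, 0, 2, 0, 0, 0],
  [0, 0, 2, 0, 0, 0],
  [0, 0, 2, 0, 0, 0],
])

```text
time: 20.95
tcp_pos: [0.4457, -0.2073, 0.1626]
tool_rot: [-0.0, 0.844, 0.537, 0.001]
wrist_force: [0.3, 0.2, -6.5]
width: 0.0121
grip_force: 30.0
```

Emit:
send_rows([
  [0, 0, 0.5, 0, 0, 0],
  [0, 0, 1, 0, 0, 0],
  [0, 0, 1, 0, 0, 0],
  [0, 0, 1, 0, 0, 0],
])

```text
time: 21.35
tcp_pos: [0.4457, -0.2073, 0.1617]
tool_rot: [-0.0, 0.844, 0.537, 0.001]
wrist_force: [-0.7, 0.3, -3.3]
width: 0.0113
grip_force: 30.0
```

Contact is starting: the force is down to -3.3 N.

Emit:
send_rows([
  [0, 0, 0.3, 0, 0, 0],
  [0, 0, 0.6, 0, 0, 0],
  [0, 0, 0.6, 0, 0, 0],
  [0, 0, 0.6, 0, 0, 0],
])

```text
time: 21.75
tcp_pos: [0.4458, -0.2075, 0.1617]
tool_rot: [0.0, 0.844, 0.537, 0.001]
wrist_force: [-1.8, -0.9, 6.1]
width: 0.012
grip_force: 30.0
```

Emit:
send_rows([
  [0, 0, 0, 0, 0, 0],
  [0, 0, 0, 0, 0, 0],
  [0, 0, 0, 0, 0, 0],
  [0, 0, 0, 0, 0, 0],
  [0, 0, 0, 0, 0, 0],
  [0, 0, 0, 0, 0, 0],
  [0, 0, 0, 0, 0, 0],
  [0, 0, 0, 0, 0, 0],
  [0, 0, 0, 0, 0, 0],
], jaw=0)

```text
time: 22.65
tcp_pos: [0.4457, -0.2073, 0.1609]
tool_rot: [-0.0, 0.844, 0.537, 0.001]
wrist_force: [-0.4, -0.4, 0.1]
width: 0.0815
grip_force: 0.0
```

Emit:
send_rows([
  [0, 0, -5, 0, 0, 0],
  [0, 0, -15, 0, 0, 0],
  [0, 0, -35, 0, 0, 0],
  [0, 0, -65, 0, 0, 0],
  [0, 0, -100, 0, 0, 0],
  [0, 0, -135, 0, 0, 0],
  [0, 0, -160, 0, 0, 0],
  [0, 0, -170, 0, 0, 0],
  [0, 0, -170, 0, 0, 0],
  [0, 0, -170, 0, 0, 0],
])

```text
time: 23.65
tcp_pos: [0.4452, -0.2073, 0.3299]
tool_rot: [-0.001, 0.844, 0.537, 0.0]
wrist_force: [0.2, 0.5, 0.2]
width: 0.0879
grip_force: 0.0
```

```bash
python3 - <<'E'
from h import *
from cell import telemetry,eyes
s=telemetry.state();print(s["time"],s["tcp_pos"],s["wrist_force"],s["width"])
c=eyes.snapshot("side");cv2.imwrite("pics/side6.png",cv2.resize(c["frame"][120:340,130:350,::-1],None,fx=2.5,fy=2.5))
E
```

```text
23.65 [ 0.44522985 -0.2072664   0.32987971] [0.16394256 0.52883541 0.19967352] 0.08786155473942259
```

View pics/side6.png

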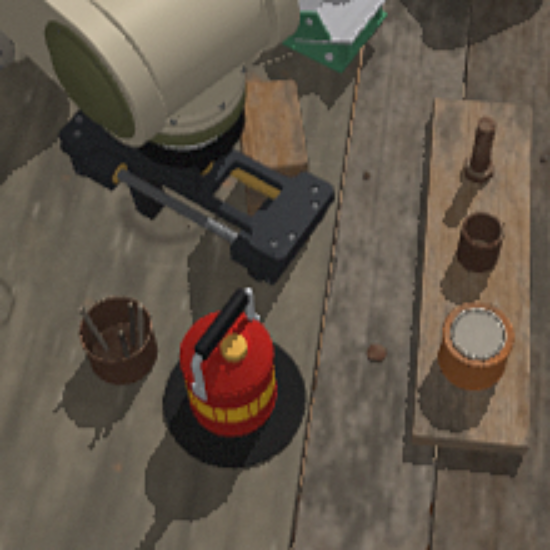

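The can stands upright inside the mat (crop ~(230,385)), the pipe is on the plank at (481,240), everything else is undisturbed, and the gripper is clear.

```bash
python3 -c "
from cell import ticket
print(ticket.sign_off())"
```

```text
the job is handed in; nothing more can be done
None
```

The job is handed in at about 24 s: the pipe offcut stands upright on the plank between the bolt and the tin, the can stands upright and wholly on the drip mat, and the last picture shows the block, cup, tin and bolt undisturbed.

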